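Index the round table to the raw blank and clamp it

ROBOT

A 6-joint arm with a two-finger parallel gripper is mounted at the origin on a cart in front of the work surface, level with it; the furniture and walls round the work are solid. World frame = base frame: x ahead of the robot, y to its left, z up, the work surface at z = 0. Lengths are in m, angles in rad, forces in N, time in s.
With the tool pointing down it reaches from about 0.35 to 0.975 m from the base axis. Payload 4.9 kg.
Tool frame: the origin (TCP) lies at the very end of the fingers, on their centre line; the grasp point (between the pads) lies 19 mm behind it; z points along the fingers, y is the line along which they close (so a half turn about z gives the same grasp; the last joint's range is limited). The gripper opens to 85 mm and grips with 20 to 120 N. Pads are 22 mm wide; open, the fingers measure 114 mm over their backs; the gripper's body (76 mm by 85 mm) begins 54 mm behind the grasp point. The pads swing forward as they close: fully open they stand 13 mm farther back than shut.
Start: joints at [-1.458, 0.053, 1.613, -0, 1.476, -0.119], TCP at [0.144, -0.608, 0.231] pointing down, gripper open.
Joint ranges: [-3.01, 3.01], [-1.01, 2.22], [0.06, 2.58], [-1.02, 4.17], [0.09, 2.62], [-3.14, 3.14]. Speed limits (rad/s): [2.57, 2.57, 3.14, 3.14, 3.14, 3.14].

INTERFACE

Orientations are given as a rotation vector (axis times angle).
In Python, from plant import goto, line_to, move_joints, move_gripper, wait, inverse_kinematics, read_state, get_image, camera_params, IKError, job_done, recognise, masks_of gives the robot as it stands. Calls block until the motion is done:
- goto(position, orientation): joint-space move of the TCP to a pose.
- line_to(position, rotation=None, v=0.15): straight line of the TCP; rotation=None keeps the orientation; v is the mean speed in m/s.
- move_joints(angles): joint-space move.
- move_gripper(opening): opening from 0.0 (shut) to 1.0 (fully open); the grip force is fixed at half the most; returns when the fingers have stopped.
- wait(seconds).
- inverse_kinematics(position, orientation): joint angles nearest the present ones, or None.
- read_state(): the state.
- get_image(name): name is "scene" or "top" or "wrist"; returns (picture, depth): 420x560x3 uint8, blue, green, red; 420x560 float32, m along the optical axis (not along the pixel's ray), 0 where there is no reading.
- camera_params(name): a dict with "fx", "fy", "cx", "cy" (pixels), "cam_to_world" (4x4, takes a point from camera to world coordinates). Camera axes: x right, y down, z forward; pixel columns grow to the right and rows downward; lengths in m; the calibration is good to about 2 mm. A picture is of the moment at which its call begins: read the wrist's pose just before it. camera_params takes no time and is no camera call; for the wrist camera it gives the pose at the moment of the call.
A pose or a line that the arm cannot do raises IKError and nothing moves.
- job_done(): hands the job in; it is judged then, once.
Trained networks look in the newest picture that a camera, given by its name, has taken for a name from the list of things; names that differ only in an ending like _2 or _b are one class to them, and where a whole thing is asked for, a point or a joint stands for the part that bears it (a point fixed in the world has none). Each returns a list of dicts, best first, with "conf" (0 to 1); they miss things now and then, are a little off and sometimes report something else, mostly with a low value. They report only what shows in the picture. A call takes as long as a camera call.
- recognise(label, camera): "bbox" ([left, top, right, bottom] in pixels, round what is visible of it).
- masks_of(label, camera): "pixels" (420x560 bool, what is visible of it) and "bbox" ([left, top, right, bottom] in pixels, round what is visible of it).
The state is a dict: "t": time; "joints": joint angles; "joint_vel": joint speeds; "tau": joint torques, N m; "eef_pos": TCP position; "tool_rot": TCP orientation; "ft_force": force on the tool from outside, world axes, zero at the start; "moment": the same for the moment, N m; "opening": opening from 0.0 (shut) to 1.0 (fully open); "gripper_force": force on a finger pad.
Only numpy, scipy, OpenCV 4.12 (cv2) and the standard library are available. Lean on these libraries where they do the work, as an engineer would, in place of code of your own. Each camera call takes 0.05 s, during which the arm holds its last target. There are 200 camera calls.

TASK

Four of the five stations on the round indexing table carry finished finials and one still carries a square, uncarved blank. Turn the table (it has a T-handle), either way round, until the blank has clicked into place at the fixed pointer; then swing the hold-down arm fully in over the table's rim. Leave the tools and wood lying round the table where they are.

Things in the scene. Friction and masses are not known exactly. Their poses are not given: they have to be found in the camera images.
- index_base: grey fixed base of the indexing table, a round foot 176 mm in diameter; origin at the centre of its underside, on the table's axis, on the bench (heights z below are above the bench). The table on it is a round metal plate of 120 mm radius (top z = 42 mm) with a wooden top at z = 50 mm and five stations at 74 mm radius, 72 degrees apart
- turret (a joint): angle of the table (rad), counter-clockwise from above: 0 or any whole turn has the blank at the pointer. It turns freely both ways, many turns. Detents every 1.2566 rad: let go, it springs into the nearest one; a crest takes about 0.16 N m. It starts at rest in one of the four detents where the blank is not at the pointer, a different one each time
- pointer_tip (a point): tip of the pointer, a small fixed steel post with a point turned to the table, 57 mm high, on the robot's side of the base; the tip lies 131 mm from the table's axis at z = 56 mm
- t_handle (a point): centre of the T-handle's bar, on the table's axis, at z = 157.5 mm: a dark steel bar 76 mm long, 16 mm wide, 25 mm high (z = 145 to 170 mm) on a 20 mm column. It turns with the table; this frame's x axis lies along the bar and its -x end points over the blank. The pieces on the table stand no higher than z = 132 mm
- work_spot (a point): fixed point where blank_top lies when the blank has clicked in at the pointer: 74 mm from the axis towards the pointer, z = 132 mm
- blank_top (a point): centre of the top of the square blank (pale wood, 38 x 38 x 80 mm, top at z = 132 mm), 74 mm from the table's axis; screwed to the table and turns with it. The other four stations carry round finials 42 mm in diameter, tops at z = 128 mm, also screwed down
- hold_arm (a joint): angle of the hold-down arm (rad): 0 fully swung out, 0.6 fully in over the rim (at its stop); grows counter-clockwise from above. Stays where it is left; about 0.6 N at the knob moves it. Starts between 0 and 0.15. It passes above the plate, clear of the pieces
- hold_knob (a point): on the axis of the upright black knob on the free end of the hold-down arm: 18 mm diameter, from z = 64 to 112 mm; this point lies 12 mm below its top, at z = 100 mm. The knob goes round hold_pivot in a level arc of 93 mm radius
- hold_pivot (a point): vertical axis on which the hold-down arm swings, fixed to the base on the robot's right of the table, at z = 64 mm
- wedge: loose wooden wedge 24 x 85 x 20 mm beside the table, a bystander; origin at the centre of its underside
- oak_offcut: loose dark wood block 45 x 70 x 32 mm to the right of the table, a bystander; origin at the centre of its underside
- plane: small wooden block plane 46 x 135 x 85 mm to the left, a loose bystander; origin at the centre of its underside
- gauge: wooden marking gauge 58 x 200 x 54 mm to the right, a loose bystander; origin at the centre of its underside

How it is judged:
On the way, in this order (a step that is already met when the one before it is completed fails the run):
1. the square blank stands at the pointer, with the hold-down arm still out (horizontal distance between blank_top and work_spot below 0.006 m and value of joint hold_arm below 0.35 rad), for 0.3 s.
2. the hold-down arm is swung in over the rim, the blank still at the pointer (horizontal distance between blank_top and work_spot below 0.006 m and value of joint hold_arm above 0.54 rad), for 0.2 s.
At the end, for the whole second after the job is handed in: the square blank stands at the pointer (its centre within 6 mm of the work spot), the table is at rest in its detent, and the hold-down arm is in (beyond 0.54 of its 0.6 rad) (all of step 2 and velocity of joint turret between -0.05 and 0.05 rad/s); the robot touches nothing.
It fails at once if one of the four loose bystanders (wedge, dark block, plane, gauge) is moved by more than 30 mm (distance of any of wedge, oak_offcut, plane, gauge from where it was at the start of the episode above 0.03 m).
It also fails if it takes over 54 s, if anything falls off the work surface, if the arm or the gripper's body presses on something with over 40 N, if the wrist force passes 120 N, or if a joint passes its speed limit or range.

## Working session

There is one attempt and no reset: what is moved stays moved. The work goes in short steps, each a Python script; the robot and the scene stay as the last script left them, time stands still between calls to the robot, and variables do not carry over. Pictures are saved under pics/ and viewed, at most 10 in all, crops included, and the job is handed in when it is done.

```bash
mkdir -p pics; ls
python3 - <<'E'
from plant import *
import cv2,numpy as np
for n in("scene","top"):
    im,d=get_image(n); cv2.imwrite(f"pics/{n}0.png",im); np.save(f"pics/{n}0.npy",d)
    p=camera_params(n); print(n,{k:np.round(v,3).tolist() for k,v in p.items()})
    for l in("index_base","t_handle","blank_top","hold_knob","pointer_tip","hold_pivot","turret"):
        try: print(l,[(r["bbox"],round(r["conf"],2)) for r in recognise(l,n)][:3])
        except Exception as e: print(l,e)
print(read_state()["t"],read_state()["tool_rot"])
E
```

```text
pics
plant.py
scene {'fx': 487.831, 'fy': 487.831, 'cx': 274.214, 'cy': 206.034, 'cam_to_world': [[0.834, -0.393, 0.389, -0.136], [-0.552, -0.617, 0.561, -1.062], [0.019, -0.682, -0.731, 1.363], [0.0, 0.0, 0.0, 1.0]]}
index_base [([225.2, 169.5, 304.0, 239.0], 0.98), ([227.1, 168.2, 293.0, 227.7], 0.4)]
t_handle [([229.4, 166.8, 294.9, 228.8], 0.95), ([322.4, 301.9, 383.2, 338.5], 0.6), ([268.7, 215.1, 303.2, 231.6], 0.58)]
blank_top [([228.2, 170.9, 291.0, 232.9], 0.97)]
hold_knob [([269.7, 212.3, 302.1, 233.4], 0.76), ([325.3, 303.2, 381.2, 338.9], 0.71)]
pointer_tip [([225.8, 168.3, 302.1, 239.9], 0.67)]
hold_pivot [([228.0, 171.6, 292.5, 227.1], 0.34)]
turret [([227.8, 166.9, 292.7, 230.4], 0.72)]
top {'fx': 423.325, 'fy': 423.325, 'cx': 285.835, 'cy': 208.193, 'cam_to_world': [[0.011, -0.981, 0.193, 0.257], [-1.0, -0.016, -0.023, -0.096], [0.025, -0.193, -0.981, 1.386], [0.0, 0.0, 0.0, 1.0]]}
index_base [([210.2, 165.3, 304.6, 253.3], 0.57)]
t_handle [([207.0, 168.5, 282.9, 243.3], 0.71), ([387.7, 202.7, 447.0, 227.3], 0.29)]
blank_top [([214.5, 170.8, 281.9, 243.5], 0.71)]
hold_knob [([285.5, 180.0, 303.1, 218.2], 0.54)]
pointer_tip [([209.0, 168.0, 301.4, 254.3], 0.85), ([207.4, 171.4, 283.3, 242.8], 0.16)]
hold_pivot [([210.5, 164.6, 303.5, 254.4], 0.59)]
turret [([208.9, 170.5, 283.4, 243.9], 0.82)]
0.8 [3.12046449e+00 3.63201279e-01 5.59052128e-05]
```

Run:
```python
import cv2,numpy as np
a=cv2.imread("pics/top0.png");b=cv2.imread("pics/scene0.png")
A=cv2.resize(a[150:270,190:320],None,fx=4.6,fy=4.6,interpolation=cv2.INTER_CUBIC)
cv2.imwrite("pics/topc.png",A)
B=cv2.resize(b[150:255,200:330],None,fx=5.5,fy=5.5,interpolation=cv2.INTER_CUBIC)
cv2.imwrite("pics/scenec.png",B)
```

```text
(no output)
```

View pics/topc.png

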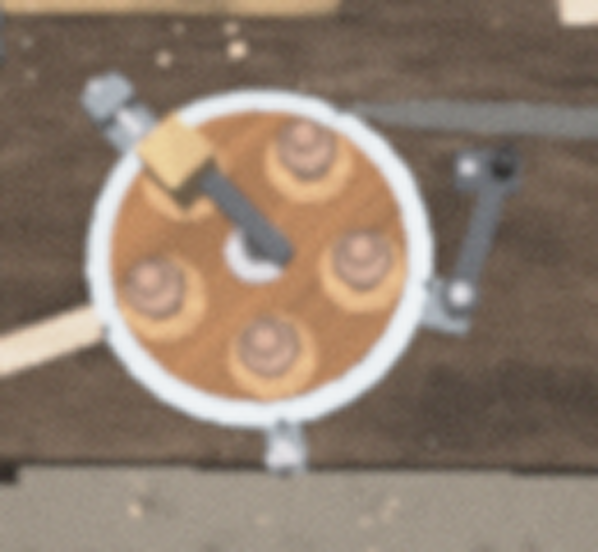

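View pics/scenec.png

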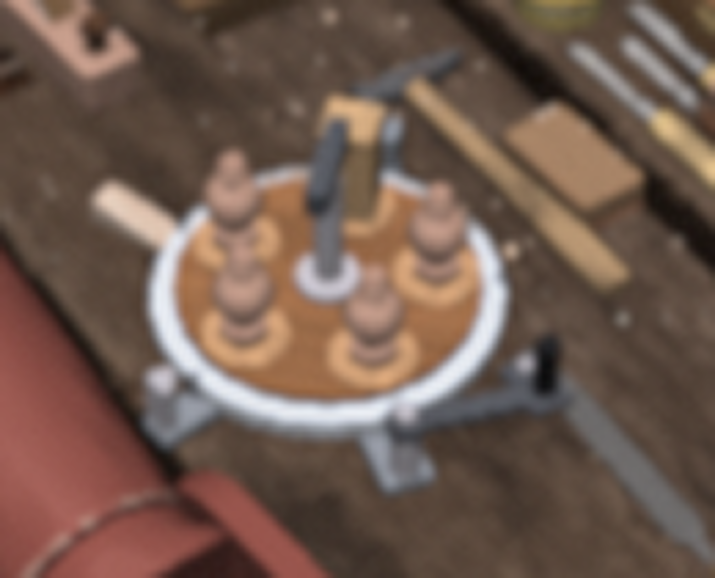

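View pics/top0.png

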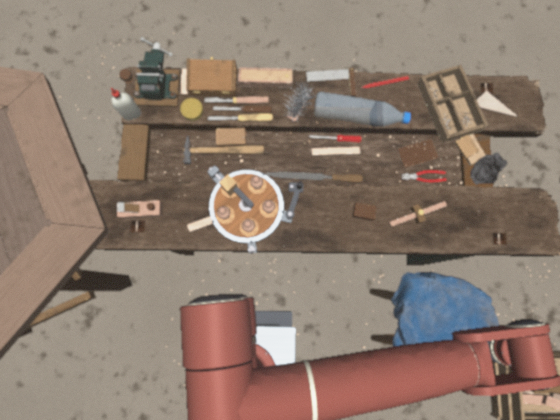

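```bash
cat > h.py <<'E'
from plant import *
import cv2,numpy as np
from scipy.spatial.transform import Rotation as R
def ray(n,u,v,z):
    p=camera_params(n);M=np.array(p["cam_to_world"])
    d=M[:3,:3]@[(u-p["cx"])/p["fx"],(v-p["cy"])/p["fy"],1]; o=M[:3,3]
    return o+d*(z-o[2])/d[2]
def proj(n,P):
    p=camera_params(n);M=np.array(p["cam_to_world"])
    c=(np.asarray(P)-M[:3,3])@M[:3,:3]
    return np.stack([p["fx"]*c[...,0]/c[...,2]+p["cx"],p["fy"]*c[...,1]/c[...,2]+p["cy"]],-1)
def down(a): # tool pointing down, tool y axis at world angle a
    y=np.array([np.cos(a),np.sin(a),0]);z=np.array([0,0,-1.])
    return R.from_matrix(np.stack([np.cross(y,z),y,z],1)).as_rotvec()
E
python3 - <<'E'
from h import *
T=lambda u,v,z:ray("top",190+(u+.5)/4.6-.5,150+(v+.5)/4.6-.5,z)
S=lambda u,v,z:ray("scene",200+(u+.5)/5.5-.5,150+(v+.5)/5.5-.5,z)
# rim by brightness
im=cv2.imread("pics/top0.png");hsv=cv2.cvtColor(im,cv2.COLOR_BGR2HSV)
m=((hsv[...,1]<45)&(hsv[...,2]>175)).astype(np.uint8);m[:165]=0;m[246:]=0;m[:,:205]=0;m[:,288:]=0
ys,xs=np.nonzero(m);W=np.array([ray("top",u,v,.042) for u,v in zip(xs,ys)])[:,:2]
from scipy.optimize import least_squares
f=lambda p:np.clip(np.abs(np.hypot(*(W-p[:2]).T)-.1145)-.007,0,.02)
c=least_squares(f,W.mean(0),loss="soft_l1",f_scale=.002).x;print("axis top",c,len(W),"ext",[T(*q,.042)[:2].round(4).tolist() for q in((87,250),(432,258),(262,90),(262,425))])
print("axis scene",[S(*q,.042)[:2].round(4).tolist() for q in((149,292),(508,292),(330,165),(325,427))])
C=c
for n,P in dict(blank=T(177,150,.132),blankS=S(353,118,.132),ptr=T(285,447,.057),ptrS=S(162,380,.057),knob=T(504,160,.112),knobS=S(546,345,.112),piv=T(460,290,.07),pivS=S(404,412,.07),barA=T(210,187,.17),barB=T(283,250,.17)).items():
    d=P[:2]-C;print(n,P.round(4),"r",np.hypot(*d).round(4),"ang",np.degrees(np.arctan2(d[1],d[0])).round(1))
E
```

```text
axis top [0.53095772 0.00305461] 1237 ext [[0.5314, 0.1221], [0.5296, -0.1201], [0.6502, 0.0029], [0.41, -0.004]]
axis scene [[0.4269, 0.0615], [0.6321, -0.069], [0.5965, 0.1006], [0.4631, -0.104]]
blank [0.5816 0.0513 0.132 ] r 0.0699 ang 43.6
blankS [0.584  0.0516 0.132 ] r 0.0719 ang 42.4
ptr [ 0.3934 -0.0211  0.057 ] r 0.1397 ang -170.0
ptrS [ 0.3886 -0.0241  0.057 ] r 0.1449 ang -169.2
knob [ 0.5837 -0.1666  0.112 ] r 0.1777 ang -72.7
knobS [ 0.5852 -0.1723  0.112 ] r 0.1836 ang -72.8
piv [ 0.5018 -0.1391  0.07  ] r 0.1451 ang -101.6
pivS [ 0.4995 -0.1408  0.07  ] r 0.1473 ang -102.3
barA [0.5477 0.0248 0.17  ] r 0.0275 ang 52.4
barB [ 0.5073 -0.0229  0.17  ] r 0.0351 ang -132.3
```

Run:
```python
from h import *
s=read_state();goto([.30,-.45,.30],down(np.radians(-60)))
goto([.53,0,.30],down(np.radians(-46)))
print(read_state()["joints"],read_state()["eef_pos"],read_state()["t"])
p=camera_params("wrist");im,d=get_image("wrist");cv2.imwrite("pics/w1.png",im)
v,u=np.nonzero(d>0);z=d[v,u];M=np.array(p["cam_to_world"])
P=np.stack([(u-p["cx"])/p["fx"]*z,(v-p["cy"])/p["fy"]*z,z],1)@M[:3,:3].T+M[:3,3]
k=(P[:,2]>.155)&(P[:,2]<.185)&(np.hypot(P[:,0]-.53,P[:,1])<.06);Q=P[k]
print("bar",len(Q),np.median(Q[:,2]) if len(Q) else 0)
if len(Q)>50:
    (c,wh,a)=cv2.minAreaRect((Q[:,:2]*1000).astype(np.float32));w,V=np.linalg.eigh(np.cov(Q[:,:2].T))
    print(c,wh,Q[:,:2].mean(0),np.degrees(np.arctan2(V[1,1],V[0,1])))
```

```text
[-1.42016345e-01 -2.07461232e-01  1.74576889e+00 -3.15470363e-04
  1.60340712e+00  6.62286990e-01] [ 0.53003051 -0.00091759  0.29991858] 3.5583
bar 1819 0.17031208044777596
(532.1276245117188, 3.1149940490722656) (74.77479553222656, 16.00635528564453) [0.53369006 0.00461787] -135.0183309441821
```

View pics/w1.png

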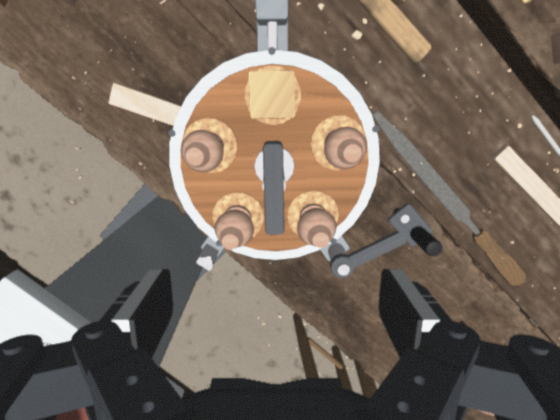

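Run:
```python
from h import *
for n,q in dict(knob=(427,245,.112),knob2=(418,230,.112),piv=(343,266,.07),ptr=(205,263,.057),blank=(272,95,.132)).items(): print(n,ray("wrist",*q).round(4))
c=np.array([.531,.0015]);a0=-46+1
goto([*c,.20],down(np.radians(a0)))
line_to([*c,.141],v=.08)
print(read_state()["ft_force"]);move_gripper(0.0);s=read_state();print(s["opening"],s["ft_force"],s["gripper_force"])
for i in range(1,13):
    line_to([*c,.141],down(np.radians(a0+i*12)),v=.1) if 0 else goto([*c,.141],down(np.radians(a0+i*12)))
    f=np.array(read_state()["ft_force"]);c=c+np.clip(f[:2]*5e-5,-.0008,.0008)
    print(i,f.round(1),c.round(4),read_state()["moment"][2].round(2))
    if np.abs(f).max()>60: break
print(read_state()["joints"][5],read_state()["t"])
```

```text
knob [ 0.5879 -0.1581  0.112 ]
knob2 [ 0.5919 -0.139   0.112 ]
piv [ 0.5041 -0.1349  0.07  ]
ptr [ 0.3895 -0.0193  0.057 ]
blank [0.5837 0.0545 0.132 ]
[ 0.93387468 -0.4930515   0.88475644]
0.18645482310942763 [-4.95065811  2.38005299  4.29325376] 58.563382029533386
1 [-3.7  1.5  5.1] [0.5308 0.0016] -0.16
2 [-0.8 -0.4  3.1] [0.5308 0.0016] -0.13
3 [3.3 0.9 3.2] [0.5309 0.0016] -0.05
4 [ 5.5 -1.   2.9] [0.5312 0.0016] 0.16
5 [5.6 0.  1.1] [0.5315 0.0016] 0.12
6 [ 6.1 -0.4  1.7] [0.5318 0.0015] 0.01
7 [ 6.7 -0.3  1.5] [0.5321 0.0015] -0.15
8 [6.5 1.9 1.9] [0.5325 0.0016] -0.13
9 [6.2 2.6 2.8] [0.5328 0.0017] 0.05
10 [5.5 3.2 2.3] [0.533  0.0019] 0.12
11 [3.5 4.7 3.4] [0.5332 0.0021] 0.1
12 [2.9 5.4 3.2] [0.5334 0.0024] 0.06
-1.8586083843478605 9.4333
```

Run:
```python
from h import *
move_gripper(0.6);wait(.2)
s=read_state();line_to([*s["eef_pos"][:2],.22],v=.12)
goto([.50,-.13,.27],down(np.radians(98-90-90)))
print(read_state()["joints"].round(2) if hasattr(read_state()["joints"],"round") else 0)
p=camera_params("wrist");im,d=get_image("wrist");cv2.imwrite("pics/w2.png",im)
M=np.array(p["cam_to_world"]);v,u=np.nonzero(d>0);z=d[v,u]
P=np.stack([(u-p["cx"])/p["fx"]*z,(v-p["cy"])/p["fy"]*z,z],1)@M[:3,:3].T+M[:3,3]
k=(P[:,2]>.105)&(P[:,2]<.12)&(P[:,1]<-.12)&(P[:,0]>.48);Q=P[k]
if len(Q):print("knobtop",len(Q),np.median(Q,0),cv2.minEnclosingCircle((Q[:,:2]*1000).astype(np.float32)))
k=(P[:,2]>.125)&(P[:,2]<.14)&(np.hypot(P[:,0]-.531,P[:,1])<.11);Q=P[k]
if len(Q):print("blanktop",len(Q),cv2.minAreaRect((Q[:,:2]*1000).astype(np.float32)))
im,_=get_image("top");cv2.imwrite("pics/t2.png",cv2.resize(im[150:270,190:320],None,fx=4.6,fy=4.6))
print(read_state()["t"])
```

```text
[-0.4  -0.23  1.81  0.    1.56  1.03]
knobtop 400 [ 0.58996888 -0.16590079  0.11223989] ((590.0106201171875, -166.46238708496094), 8.917964935302734)
blanktop 4069 ((519.4169311523438, 0.35559844970703125), (161.2837677001953, 158.20602416992188), 8.821708679199219)
13.4333
```

View pics/w2.png

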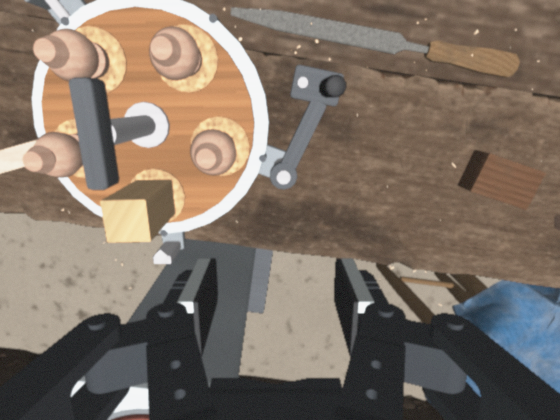

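View pics/t2.png

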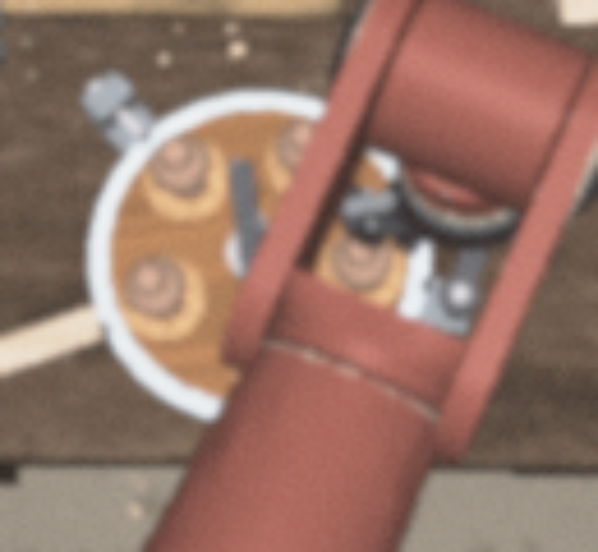

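Run:
```python
from h import *
pv=ray("wrist",284,177,.068)[:2];k=np.array([.590,-.166]);r=k-pv;print("piv",pv,"r",np.hypot(*r))
pv=k-r/np.hypot(*r)*.093;a0=np.arctan2(r[1],r[0])
def pose(th,off):
    a=a0+th;t=np.array([-np.sin(a),np.cos(a)])
    q=pv+.093*np.array([np.cos(a),np.sin(a)])-off*t
    return q,down(a-np.pi/2)
move_gripper(0.0)
q,o=pose(0,.042);goto([*q,.20],o);line_to([*q,.083],v=.12)
print(read_state()["ft_force"],read_state()["eef_pos"])
off=.0235;f0=np.array(read_state()["ft_force"])
for th in np.r_[np.arange(0,.44,.08),np.arange(.44,.72,.03)]:
    q,o=pose(th,off);line_to([*q,.083],o,v=.08)
    f=np.array(read_state()["ft_force"])-f0;print(round(th,2),f.round(1))
    if np.hypot(*f[:2])>8: break
print(read_state()["t"])
p=camera_params("wrist");im,d=get_image("wrist");cv2.imwrite("pics/w3.png",im)
```

```text
piv [ 0.50124966 -0.13877065] r 0.09283351338704289
[ 0.88937169  0.38258174 -0.11013407] [ 0.57843936 -0.20649579  0.08419571]
0.0 [-1.  -0.2 -0.6]
0.08 [-0.6 -0.8 -0.4]
0.16 [-0.3  0.5  0.5]
0.24 [ 0.3 -1.4 -0. ]
0.32 [-1.4 -0.   1.3]
0.4 [-1.1 -0.5 -0. ]
0.44 [-0.2 -0.2  0.6]
0.47 [-0.4 -0.5  0.1]
0.5 [-0.9 -0.5 -0.3]
0.53 [-0.2 -2.7 -0.5]
0.56 [  1.3 -11.8  -3.4]
18.5583
```

Run:
```python
from h import *
s=read_state();e=np.array(s["eef_pos"]);Rm=R.from_rotvec(s["tool_rot"]).as_matrix();t=Rm[:,1]
if t[1]<0:t=-t
line_to(e-.03*t,v=.1);e=e-.03*t;line_to([e[0],e[1],.22],v=.15)
goto([.50,-.13,.27],down(np.radians(-82)))
p=camera_params("wrist");im,d=get_image("wrist");cv2.imwrite("pics/w4.png",im)
M=np.array(p["cam_to_world"]);v,u=np.nonzero(d>0);z=d[v,u]
P=np.stack([(u-p["cx"])/p["fx"]*z,(v-p["cy"])/p["fy"]*z,z],1)@M[:3,:3].T+M[:3,3]
k=(P[:,2]>.107)&(P[:,2]<.117)&(P[:,1]<-.09)&(P[:,0]>.48);Q=P[k];print(len(Q))
c=np.median(Q,0)[:2];pv=np.array([.50125,-.13877]);r=c-pv
a=lambda r:np.arctan2(r[1],r[0]);print(c,np.hypot(*r),a(r),a(r)-a(np.array([.590,-.166])-pv),read_state()["t"])
```

```text
410
[ 0.59254577 -0.1188723 ] 0.09343894637602429 0.21459185970852282 0.5122908991735688 20.7583
```

View pics/w4.png

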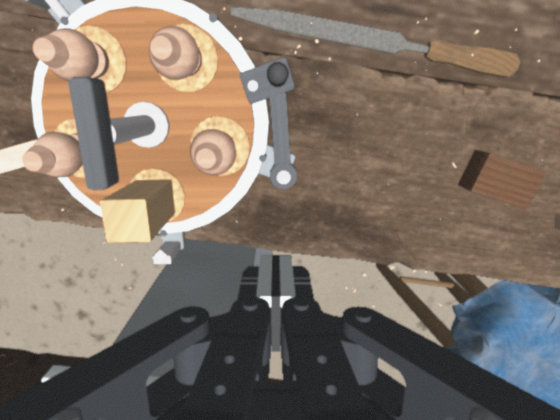

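Run:
```python
from h import *
pv=np.array([.50125,-.13877])
def pose(a,off):
    t=np.array([-np.sin(a),np.cos(a)]);return pv+.093*np.array([np.cos(a),np.sin(a)])-off*t,down(a-np.pi/2)
A=.2146
q,o=pose(A,.045);goto([*q,.2],o);line_to([*q,.083],v=.12);f0=np.array(read_state()["ft_force"])
for off in np.arange(.026,.008,-.0015):
    q,_=pose(A,off);line_to([*q,.083],o,v=.05);s=read_state();f=np.array(s["ft_force"])-f0;print(round(off,4),f.round(1),np.array(s["eef_pos"])[:2].round(4))
    if np.hypot(*f[:2])>18: break
q,_=pose(A,.05);line_to([*q,.083],v=.1);line_to([*q,.22],v=.15)
goto([.50,-.13,.27],down(np.radians(-82)))
p=camera_params("wrist");im,d=get_image("wrist")
M=np.array(p["cam_to_world"]);v,u=np.nonzero(d>0);z=d[v,u]
P=np.stack([(u-p["cx"])/p["fx"]*z,(v-p["cy"])/p["fy"]*z,z],1)@M[:3,:3].T+M[:3,3]
Q=P[(P[:,2]>.107)&(P[:,2]<.117)&(P[:,1]<-.09)&(P[:,0]>.48)]
r=np.median(Q,0)[:2]-pv;print(np.arctan2(r[1],r[0]))
Q=P[(P[:,2]>.1295)&(P[:,2]<.135)&(np.hypot(P[:,0]-.46,P[:,1]+.01)<.04)]
print("blank",cv2.minAreaRect((Q[:,:2]*1000).astype(np.float32)),read_state()["t"])
```

```text
0.026 [-1.1 -0.7  1.7] [ 0.5976 -0.144 ]
0.0245 [-0.6  0.2  1.4] [ 0.5973 -0.143 ]
0.023 [-0.1 -0.   1.1] [ 0.597  -0.1414]
0.0215 [-0.4 -3.5 -0.9] [ 0.5968 -0.1407]
0.02 [ 1.6 -7.6 -2.4] [ 0.5968 -0.1405]
0.0185 [  2.1 -13.3  -3.7] [ 0.5968 -0.1404]
0.017 [  3.2 -16.3  -4.7] [ 0.5968 -0.1403]
0.0155 [  4.9 -20.2  -6.5] [ 0.5968 -0.1402]
0.21467374762436905
blank ((458.7349853515625, -9.198661804199219), (38.32725524902344, 38.32887268066406), 8.96959400177002) 26.9
```

```bash
python3 -c "
from plant import *
print(job_done())"
```

```text
the job is handed in; nothing more can be done
None
```

The job is handed in: the square blank sits in its detent at the pointer, the hold-down arm is hard against its in-stop, and the robot never came near the loose tools and wood; I have no verdict back from the judge.

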